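Take the twist cap of unknown hand off the braai's gas point

ROBOT

A 6-joint arm with a two-finger parallel gripper is mounted at the origin on the work surface. World frame = base frame: x ahead of the robot, y to its left, z up, the work surface at z = 0. Lengths are in m, angles in rad, forces in N, time in s.
With the tool pointing down it reaches from about 0.325 to 0.925 m from the base axis. Payload 3.1 kg.
Tool frame: the origin (TCP) lies between the finger pads; the fingertips stand env.finger_overhang ahead of it and the grasp point (between the pads) lies 2 mm behind it (env.finger_overhang is the distance from the TCP to the fingertips, in m); z points along the fingers, y is the line along which they close (so a half turn about z gives the same grasp; the last joint's range is limited). The gripper opens to 85 mm and grips with 20 to 120 N. Pads are 22 mm wide; open, the fingers measure 114 mm over their backs; the gripper's body (76 mm by 85 mm) begins 54 mm behind the grasp point. The pads swing forward as they close: fully open they stand 13 mm farther back than shut.
Start: joints at [1.057, 0.217, 1.613, -0, 1.311, -0.112], TCP at [0.244, 0.575, 0.222] pointing down, gripper open.
Joint ranges: [-2.75, 2.75], [-0.78, 2.1], [0.31, 2.55], [-1.13, 4.27], [0.13, 2.63], [-2.58, 2.58]. Speed limits (rad/s): [2.79, 2.79, 3.14, 3.14, 3.14, 3.14].

INTERFACE

Orientations are given as a rotation vector (axis times angle).
In Python, from station import env gives the robot as it stands.
- The arm moves only by the tool play_rows, never from a script. Its argument "plan" is one flat list of numbers, 5 for each row, row after row: the finger opening in m, from 0 to 0.0854, then the shift along the tool's x, y, z in m, then the turn about the tool's z in degrees. A call has 1 to 5 rows; each row is the pose to reach, as a shift and turn from the pose commanded when the call began, along the tool's axes at that moment; what a row does not reach only later rows make up. A row lasts 1/8 s, in which the tool goes at most 62.5 mm and 10.7 degrees, less where a joint would pass 70% of its speed; a pose out of reach is approached as far as the arm can. A call with a gripper value outside its range is refused whole. The fingers move at their own pace and stop on an object; "grip_force" is the grip in N (left out, the last holds). Time passes only in rows, so rows that repeat a pose let the fingers close. It gives the time, the measured TCP pose, the force, the opening and the grip force at its end, in the units of the state.
- env.get_state(): the state, without advancing time (a new reading comes with each control period).
- env.grab_frame(name): name is "scene" or "top" or "wrist"; returns the picture (400x640x3 uint8, blue, green, red); there is no depth.
- env.camera_model(name): a dict with "vertical_fov" (degrees; the focal length in pixels is half the picture's height over the tangent of half this angle, whatever the lens; pixels are square), "cx", "cy" (the principal point, pixels), "R" (3x3) and "t" (3): a world point X has camera coordinates R X + t; the wrist camera has in their place "T_tool_cam" (4x4, takes a point from camera to tool coordinates, whose origin is the TCP and whose axes are the flange's). Camera axes: x right, y down, z forward; pixel columns grow to the right and rows downward; lengths in m; the calibration is good to about 2 mm. A picture is of the moment at which its call begins: read the wrist's pose just before it. camera_model takes no time and is no camera call.
- env.close_job(): hands the job in; it is judged then, once.
The state is a dict: "clock": time; "qpos": joint angles; "qvel": joint speeds; "tau": joint torques, N m; "position": TCP position; "ee_rot": TCP orientation; "contact_force": force on the tool from outside, world axes, zero at the start; "torque": the same for the moment, N m; "grip_width": opening from 0.0 (shut) to 1.0 (fully open); "finger_force": force on a finger pad.
Only numpy, scipy, OpenCV 4.12 (cv2) and the standard library are available. Lean on these libraries where they do the work, as an engineer would, in place of code of your own. Each camera call takes 0.05 s, during which the arm holds its last target. There are 200 camera calls.

TASK

The gas point for the side burner is kept covered by the upturned blue mug: lift the mug off and stand it, still mouth-down, on the planks clear of the gas point's steel plate. Then take off the outlet's black twist cap: nobody remembers whether its thread is left-hand or right-hand, so feel which way it gives, without forcing it. Lift the cap clear and finish with it still held in the gripper above the outlet; leave everything else on the shelf where it is.

Things in the scene. Friction and masses are not known exactly. Their poses are not given: they have to be found in the camera images.
- gas_point: gas outlet fixed to the planks: square steel plate 110 x 110 x 6 mm, brass collar (43 mm dia, up to 30 mm high; hexagon 52 mm over its corners, 8 to 20 mm high) and upright brass spout (24 mm dia, 35 mm over its two lugs). Origin: on the spout's axis at the planks, z up. Whether the thread is left- or right-hand differs from start to start and cannot be seen.
- cap: black ribbed round screw cap, red disc on top, 46 mm dia (48 over the ribs), 34 mm high, about 60 g, screwed tight on the spout, at first hidden inside the mug. Origin: centre of its open lower rim, z up; when on, the rim is 31 to 34 mm above the planks, the top 65 to 68 mm.
- mug: small blue metal mug standing upside-down on the gas point's plate over the cap: 66 mm dia, 78 mm high, 2.5 mm wall, about 130 g. Origin: centre of its mouth, which is underneath; z up to its closed end. Its handle sticks out on its +y side to 60 mm from the axis, 14 to 66 mm above the mouth.
- trivet: red hard-silicone trivet shaped like an oven mitt, lying flat, 180 x 150 x 9 mm; origin under its middle, fingers to its +x. Bystander.
- crock: white ceramic crock, 106 mm dia, 125 mm high, with six steel skewers up to 245 mm high; origin centre of its underside. Bystander.
- timer: white round kitchen timer with a turning knob, 68 mm dia, 55 mm high; origin centre of its underside. Bystander.
- spatula: steel spatula 300 mm long lying along its x, handle to -x; origin under its middle. Bystander.
- spice: amber spice jar with red lid, 48 mm dia, 100 mm high; origin centre of its underside. Bystander.
- matches: yellow box of long matches lying flat, 75 x 112 x 36 mm; origin centre of its underside. Bystander.
- spout_top (a point): centre of the spout's top, 58 mm above the planks, inside the cap. Quick thread: the wrong way the cap meets a hard stop within about 0.25 rad (over 1.5 N m there is forcing it); the loosening way it turns with light drag (under 0.25 N m, sprung seal) and is free once turned 1.0 to 2.0 rad (1.3 is best), then lifts straight off. Pulled before that it holds fast.
Mind the look-alikes: they are no part of the job. What is shaped like the mug but pink is not meant. What is shaped like the gas_point but green is not meant.

How it is judged:
On the way, in this order (a step that is already met when the one before it is completed fails the run):
1. the mug stands mouth-down on the planks, off the gas point's plate, let go and still (height (world z) of mug below 0.004 m and angle between mug's own z axis and vertical below 0.1 rad and horizontal distance between mug and gas_point above 0.085 m and linear speed of mug below 0.02 m/s and contact force between the fingers and mug below 0.1 N), for 0.2 s.
2. the cap is unscrewed and lifted off the spout in the gripper (z of cap in the frame of gas_point above 0.07 m and contact force between the fingers and cap above 1 N and contact force between cap and gas_point below 0.1 N), for 0.2 s.
At the end, for the whole second after the job is handed in: the cap is held still between the fingers, its rim at least 70 mm above the planks (12 mm above the spout), touching nothing of the gas point and within 100 mm of the spout's axis; the mug stands mouth-down on the planks, off the plate and at rest (all of step 2 and horizontal distance between cap and gas_point below 0.1 m and linear speed of cap below 0.03 m/s and height (world z) of mug below 0.004 m and angle between mug's own z axis and vertical below 0.1 rad and horizontal distance between mug and gas_point above 0.085 m and linear speed of mug below 0.02 m/s); the arm keeps its last pose, push and grip.
It fails at once if the cap is forced: more than 250 N between cap and gas point (contact force between cap and gas_point above 250 N).
It fails at once if a bystander is shifted by more than 25 mm (distance of any of trivet, crock, timer, spatula, spice, matches from where it was at the start of the episode above 0.025 m).
It also fails if it takes over 58 s, if anything falls off the work surface, if the arm or the gripper's body presses on something with over 40 N, if the wrist force passes 120 N, or if a joint passes its speed limit or range.

## Working session

There is one attempt and no reset: what is moved stays moved. The work goes in short steps, Python scripts to look and compute and a tool call to move; the robot and the scene stay as the last step left them, time stands still between calls to the robot, and variables do not carry over. Pictures are saved under pics/ and viewed, at most 10 in all, crops included, and the job is handed in when it is done.

Besides the shell and the picture viewer there is one more tool, called after "Request:" by a JSON object that holds its "fn" and its "kwargs", one argument or row to a line. play_rows: Moves the arm, as the interface text tells. Its arguments: {"type":"object","properties":{"plan":{"type":"array"},"grip_force":{"type":"number"}},"required":["plan"]}

```bash
mkdir -p pics; cat > h.py <<'E'
from station import env
import numpy as np, cv2
from scipy.spatial.transform import Rotation as Rn
def ray(name,u,v,st=None,sh=(400,640)):
    m=env.camera_model(name); f=200/np.tan(np.radians(m["vertical_fov"])/2)
    d=np.array([(u-m["cx"])/f,(v-m["cy"])/f,1.0])
    if name=="wrist":
        T=np.array(m["T_tool_cam"]); R=Rn.from_rotvec(st["ee_rot"]).as_matrix()
        return np.array(st["position"])+R@T[:3,3], R@T[:3,:3]@d
    R=np.array(m["R"]);t=np.array(m["t"]); return -R.T@t, R.T@d
def onz(name,u,v,z,st=None):
    o,d=ray(name,u,v,st); return o+d*(z-o[2])/d[2]
E
python3 - <<'E'
from h import *
s=env.get_state(); print(s, env.finger_overhang)
for n in("scene","top"):
    m=env.camera_model(n);print(n,m)
    cv2.imwrite(f"pics/{n}0.png",env.grab_frame(n))
print(env.camera_model("wrist"))
E
```

```text
{'clock': 0.0, 'qpos': array([ 1.05682884e+00,  2.17770229e-01,  1.61493891e+00, -4.89854483e-05,
        1.31128489e+00, -1.12227316e-01]), 'qvel': array([-5.04397837e-04, -5.95751524e-04,  1.94078190e-05, -7.13947332e-04,
       -1.16153294e-03,  4.66816978e-05]), 'tau': array([-1.03948008e-03, -3.96854925e+01, -3.03848970e+01, -1.88289687e-04,
        9.94276110e-03,  1.92048157e-05]), 'position': array([0.24398195, 0.5744999 , 0.22085583]), 'ee_rot': array([-0.6266584 , -3.07774702,  0.00361078]), 'contact_force': array([-0.66597623,  0.79538525,  0.17537945]), 'torque': array([0.02104698, 0.01055795, 0.0350731 ]), 'finger_force': 0.0, 'grip_width': 0.9985467368095705} 0.017
scene {'vertical_fov': 42.06251331100526, 'cx': 320.6306823950277, 'cy': 200.57324398784598, 'R': array([[-0.87859908,  0.47744712, -0.01038738],
       [ 0.39454726,  0.71344827, -0.5790717 ],
       [-0.26906526, -0.51287018, -0.81521045]]), 't': array([ 0.49996445, -0.19457131,  1.79341698])}
top {'vertical_fov': 56.62705957494997, 'cx': 316.60951749854564, 'cy': 194.20095896157346, 'R': array([[ 2.18863681e-02, -9.99759695e-01,  1.24083809e-03],
       [-9.97917534e-01, -2.19213318e-02, -6.06634221e-02],
       [ 6.06760451e-02,  8.94478981e-05, -9.98157507e-01]]), 't': array([-0.0340261 ,  0.54132474,  1.19785467])}
{'vertical_fov': 62.325450493072715, 'cx': 317.74775317434546, 'cy': 201.2329657021458, 'T_tool_cam': array([[ 4.44821314e-04, -9.59432267e-01, -2.81938873e-01,
         7.14511899e-02],
       [ 9.99999899e-01,  4.46658724e-04,  5.77518007e-05,
         1.01208119e-04],
       [ 7.05215160e-05, -2.81938870e-01,  9.59432368e-01,
        -1.50530174e-01],
       [ 0.00000000e+00,  0.00000000e+00,  0.00000000e+00,
         1.00000000e+00]])}
```

View pics/top0.png

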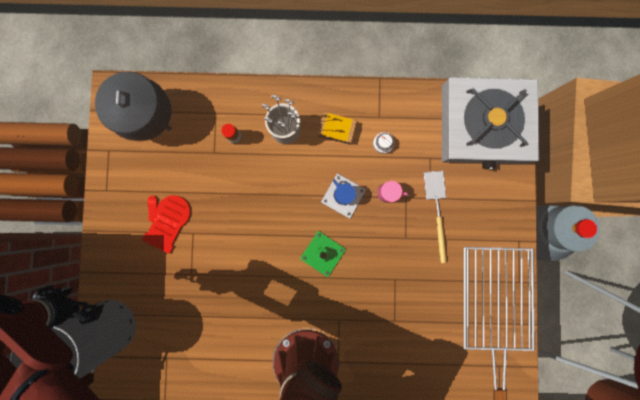

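View pics/scene0.png

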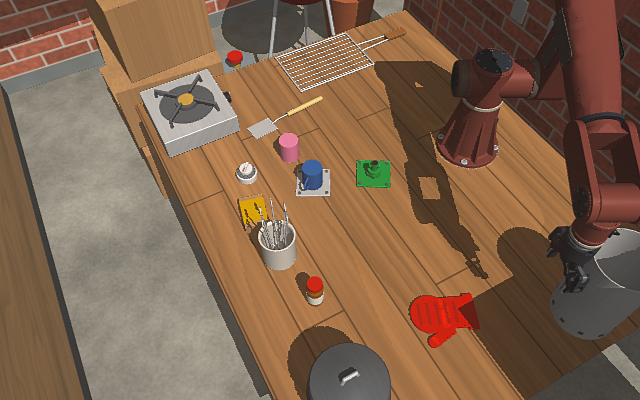

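The top view shows the blue mug at about (345,192) on the steel plate, the pink mug at (391,191), the green look-alike at (324,254), and free planks to the left around (260,200).

```bash
python3 - <<'E'
from h import *
a=cv2.imread("pics/top0.png");b=cv2.imread("pics/scene0.png")
for n,im in(("top",a),("scene",b)):
    h=cv2.cvtColor(im,cv2.COLOR_BGR2HSV)
    k=cv2.inRange(h,(100,120,40),(125,255,255))
    N,l,st,c=cv2.connectedComponentsWithStats(k)
    for i in range(1,N):
        if st[i,4]>40: print(n,st[i],c[i],onz(n,*c[i],.08 if n=="top" else .045))
for p in((345,193),(340,175),(365,190),(345,217),(321,201)): print(p,onz("top",*p,.006))
for p in ((391,191),(230,131),(281,121),(338,128)):print(p,onz("top",*p,.07))
A=cv2.resize(a[140:240,290:420],None,fx=5,fy=5,interpolation=2)
B=cv2.resize(b[120:220,260:410],None,fx=5,fy=5,interpolation=2)[:, :650]
cv2.imwrite("pics/crop.png",cv2.resize(np.vstack([A,B]),None,fx=.6,fy=.6))
E
```

```text
top [335 181  20  23 335] [344.31343284 193.23880597] [ 0.54295199 -0.10796083  0.08      ]
scene [302 160  20  30 465] [312.61505376 173.88172043] [ 0.53873738 -0.10861554  0.045     ]
(345, 193) [ 0.5486037  -0.11573443  0.006     ]
(340, 175) [ 0.60793221 -0.09815753  0.006     ]
(365, 190) [ 0.55997955 -0.18159494  0.006     ]
(345, 217) [ 0.4695582  -0.11709797  0.006     ]
(321, 201) [ 0.52045081 -0.03710624  0.006     ]
(391, 191) [ 0.55382945 -0.25464404  0.07      ]
(230, 131) [0.73260661 0.25569552 0.07      ]
(281, 121) [0.76819696 0.09556823 0.07      ]
(338, 128) [ 0.74976967 -0.08516587  0.07      ]
```

View pics/crop.png

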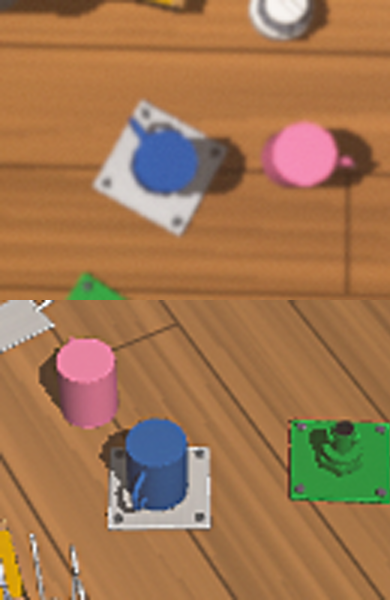

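The blue mug's axis is near (0.543,-0.108). Its handle points up-left in the image, a world yaw of about 37°, and the pink mug stays well clear. I'll go above it with the closing line across the handle.

Request:
{"fn": "play_rows", "kwargs": {
  "plan": [0.085,-0.54,-0.511,-0.02,120,0.085,-0.54,-0.511,-0.02,120,0.085,-0.54,-0.511,-0.02,120,0.085,-0.54,-0.511,-0.02,120,0.085,-0.54,-0.511,-0.02,120]
}}

```text
clock: 0.72
position: [0.3694, 0.2869, 0.2302]
ee_rot: [1.957, 2.458, -0.0]
contact_force: [1.2, -0.6, 0.1]
grip_width: 0.995
finger_force: 0.0
```

```bash
cat >> h.py <<'E'
def togo(xyz,yaw,st=None):
    st=st or env.get_state(); R=Rn.from_rotvec(st["ee_rot"]).as_matrix()
    d=R.T@(np.array(xyz)-st["position"]); y=np.degrees(np.arctan2(R[1,1],R[0,1]))
    print("t %.2f pos %s yaw %.1f | shift %s turn %.1f"%(st["clock"],np.round(st["position"],4),y,np.round(d,4),-((yaw-y+180)%360-180)), "q6 %.2f"%st["qpos"][5],"F",np.round(st["contact_force"],1),"tz",np.round(st["torque"],2),"w",round(st["grip_width"],3))
E
python3 -c "
from h import *
togo((.543,-.108,.24),-53)"
```

```text
t 0.72 pos [0.3694 0.2869 0.2302] yaw 12.9 | shift [-0.4238  0.0807 -0.0096] turn 65.9 q6 0.28 F [ 1.2 -0.6  0.1] tz [ 0.01 -0.01 -0.01] w 0.995
```

Request:
{"fn": "play_rows", "kwargs": {
  "plan": [0.085,-0.424,0.081,-0.01,66,0.085,-0.424,0.081,-0.01,66,0.085,-0.424,0.081,-0.01,66,0.085,-0.424,0.081,-0.01,66,0.085,-0.424,0.081,-0.01,66]
}}

```text
clock: 1.35
position: [0.4969, 0.0017, 0.2376]
ee_rot: [-2.856, -1.307, -0.0]
contact_force: [0.6, 1.9, 0.4]
grip_width: 0.996
finger_force: 0.0
```

```bash
python3 -c "
from h import *
togo((.543,-.108,.24),-53)"
```

```text
t 1.35 pos [0.4969 0.0017 0.2376] yaw -40.8 | shift [-0.0529  0.1066 -0.0024] turn 12.2 q6 0.57 F [0.6 1.9 0.4] tz [ 0.01 -0.04  0.  ] w 0.996
```

Request:
{"fn": "play_rows", "kwargs": {
  "plan": [0.085,-0.053,0.107,-0.002,12,0.085,-0.053,0.107,-0.002,12,0.085,-0.053,0.107,-0.002,12,0.085,-0.053,0.107,-0.002,12]
}}

```text
clock: 1.85
position: [0.5431, -0.1057, 0.239]
ee_rot: [-2.973, -1.01, 0.002]
contact_force: [-0.3, 0.4, -0.8]
grip_width: 0.995
finger_force: 0.0
```

```bash
python3 - <<'E'
from h import *
togo((.543,-.108,.24),-53)
s=env.get_state(); im=env.grab_frame("wrist"); cv2.imwrite("pics/w1.png",im)
k=cv2.inRange(cv2.cvtColor(im,cv2.COLOR_BGR2HSV),(100,120,30),(125,255,255))
c=max(cv2.findContours(k,0,1)[0],key=cv2.contourArea);print(cv2.boundingRect(c),cv2.minEnclosingCircle(c))
u,v=cv2.minEnclosingCircle(c)[0];print(onz("wrist",u,v,.084,s))
E
```

```text
t 1.85 pos [ 0.5431 -0.1057  0.239 ] yaw -52.5 | shift [-0.0014  0.0018 -0.001 ] turn 0.5 q6 0.60 F [-0.3  0.4 -0.8] tz [-0.04  0.01  0.02] w 0.995
(289, 120, 67, 96) ((323.35638427734375, 167.51058959960938), 47.62908172607422)
[ 0.55791054 -0.10076564  0.084     ]
```

View pics/w1.png

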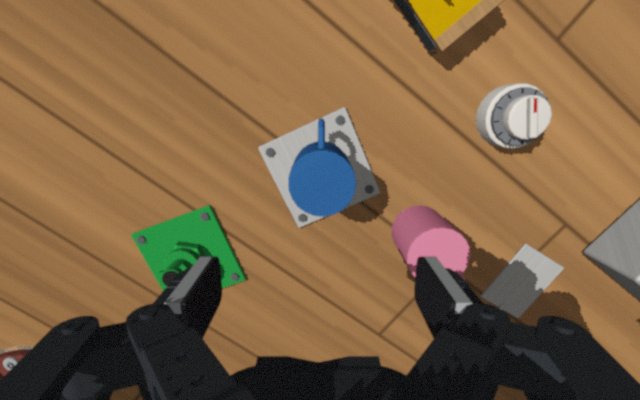

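The wrist view shows the mug's closed end spanning columns 289–356 with its lower edge at row 216. That puts the disc centre near (322.5,182). The handle points straight up along tool +x, as wanted.

```bash
python3 - <<'E'
from h import *
s=env.get_state(); p=onz("wrist",322.5,182,.084,s);print(p)
# plate corners -> centre
q=[onz("wrist",*c,.006,s) for c in((259,149),(346,108),(384,187),(300,227))];print(np.mean(q,0))
togo((p[0],p[1],.055),-53)
E
```

```text
[ 0.54641341 -0.10804505  0.084     ]
[ 0.54434182 -0.11031082  0.006     ]
t 1.90 pos [ 0.543  -0.1051  0.2392] yaw -52.4 | shift [0.001  0.0047 0.1842] turn 0.6 q6 0.60 F [0.3 0.1 0.7] tz [ 0.01 -0.01 -0.05] w 0.998
```

Request:
{"fn": "play_rows", "kwargs": {
  "plan": [0.085,0.001,0.005,0.05,0,0.085,0.001,0.005,0.1,0,0.085,0.001,0.005,0.15,0,0.085,0.001,0.005,0.182,0,0.085,0.001,0.005,0.182,0]
}}

```text
clock: 2.52
position: [0.544, -0.1067, 0.0547]
ee_rot: [-2.969, -1.013, 0.01]
contact_force: [-0.2, 0.8, 0.4]
grip_width: 0.995
finger_force: 0.0
```

Request:
{"fn": "play_rows", "kwargs": {
  "plan": [0.05,0,0,0,0,0.05,0,0,0,0,0.05,0,0,0,0,0.05,0,0,0,0,0.05,0,0,0,0],
  "grip_force": 25
}}

```text
clock: 3.15
position: [0.5494, -0.1097, 0.0602]
ee_rot: [2.973, 1.01, 0.005]
contact_force: [-1.4, 1.0, 7.6]
grip_width: 0.74
finger_force: 28.5
```

```bash
python3 - <<'E'
from h import *
togo((.543,-.108,.175),-53)
s=env.get_state(); print(s["finger_force"])
E
```

```text
t 3.15 pos [ 0.5494 -0.1097  0.0602] yaw -52.5 | shift [-0.0037 -0.0049 -0.1148] turn 0.5 q6 0.59 F [-1.4  1.   7.6] tz [ 0.32  0.14 -0.  ] w 0.74
28.462205411384538
```

Request:
{"fn": "play_rows", "kwargs": {
  "plan": [0.05,0,0,-0.03,0,0.05,0,0,-0.07,0,0.05,0,0,-0.115,0,0.05,0.035,-0.045,-0.125,0,0.05,0.065,-0.085,-0.125,0],
  "grip_force": 35
}}

```text
clock: 3.78
position: [0.5488, -0.002, 0.1854]
ee_rot: [2.973, 1.007, 0.007]
contact_force: [0.6, 0.7, -0.9]
grip_width: 0.737
finger_force: 39.2
```

Request:
{"fn": "play_rows", "kwargs": {
  "plan": [0.05,0.03,-0.04,0,0,0.05,0.032,-0.042,0.03,0,0.05,0.032,-0.042,0.07,0,0.05,0.032,-0.042,0.1,0,0.05,0.032,-0.042,0.11,0]
}}

```text
clock: 4.4
position: [0.5451, 0.0503, 0.0706]
ee_rot: [-2.973, -1.011, 0.006]
contact_force: [-0.8, 1.6, -1.1]
grip_width: 0.739
finger_force: 39.2
```

```bash
python3 - <<'E'
from h import *
togo((.545,.05,.054),-53)
s=env.get_state(); print(s["finger_force"])
im=env.grab_frame("scene"); cv2.imwrite("pics/s2.png",cv2.resize(im[80:280,200:480],None,fx=2.5,fy=2.5,interpolation=2))
E
```

```text
t 4.40 pos [0.5451 0.0503 0.0706] yaw -52.5 | shift [-0.0002  0.0002  0.0166] turn 0.5 q6 0.88 F [-0.8  1.6 -1.1] tz [-0.   -0.02 -0.05] w 0.739
39.17199330074709
```

View pics/s2.png

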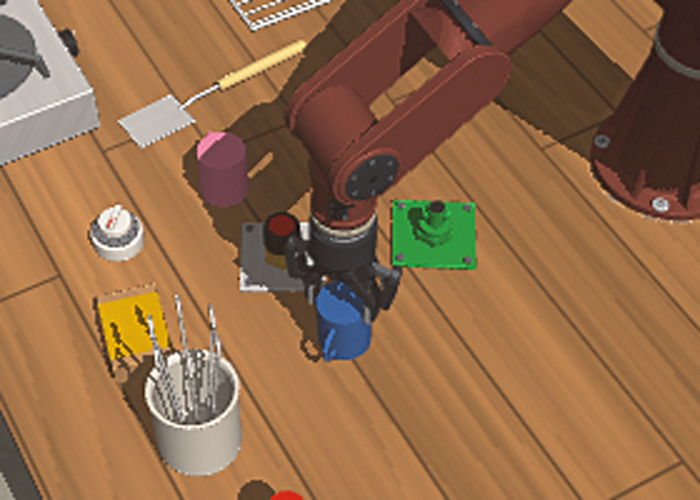

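The mug hangs upright in the fingers at about (345,320) in the crop, just above the planks, and the cap is exposed at (281,230). Now I'll lower it slowly.

Request:
{"fn": "play_rows", "kwargs": {
  "plan": [0.05,0,0,0.004,0,0.05,0,0,0.008,0,0.05,0,0,0.011,0,0.05,0,0,0.013,0,0.05,0,0,0.013,0]
}}

```text
clock: 5.08
position: [0.547, 0.0504, 0.0598]
ee_rot: [-2.974, -1.011, 0.0]
contact_force: [-0.5, 0.0, -1.1]
grip_width: 0.738
finger_force: 39.2
```

Request:
{"fn": "play_rows", "kwargs": {
  "plan": [0.05,0,0,0.002,0,0.05,0,0,0.003,0,0.05,0,0,0.004,0,0.05,0,0,0.005,0]
}}

```text
clock: 5.58
position: [0.5471, 0.0504, 0.0547]
ee_rot: [-2.974, -1.011, 0.0]
contact_force: [0.2, -0.2, -2.5]
grip_width: 0.733
finger_force: 39.2
```

Request:
{"fn": "play_rows", "kwargs": {
  "plan": [0.05,0,0,0.001,0,0.05,0,0,0.0015,0,0.05,0,0,0.002,0,0.05,0,0,0.002,0]
}}

```text
clock: 6.08
position: [0.5476, 0.0507, 0.0545]
ee_rot: [-2.974, -1.011, -0.001]
contact_force: [-3.1, 0.3, 7.4]
grip_width: 0.739
finger_force: 40.3
```

Request:
{"fn": "play_rows", "kwargs": {
  "plan": [0.085,0,0,-0.001,0,0.085,0,0,-0.001,0,0.085,0,0,-0.001,0,0.085,0,0,-0.001,0,0.085,0,0,-0.03,0]
}}

```text
clock: 6.7
position: [0.5442, 0.0504, 0.0803]
ee_rot: [-2.972, -1.01, 0.01]
contact_force: [0.6, 0.7, 1.1]
grip_width: 0.993
finger_force: 0.0
```

Request:
{"fn": "play_rows", "kwargs": {
  "plan": [0.085,0,0,-0.05,0,0.085,0,0,-0.1,0,0.085,-0.06,0.08,-0.14,0,0.085,-0.105,0.12,-0.14,0,0.085,-0.105,0.12,-0.14,0]
}}

```text
clock: 7.32
position: [0.5371, -0.1112, 0.224]
ee_rot: [2.973, 1.009, 0.002]
contact_force: [0.3, -0.3, -0.4]
grip_width: 0.992
finger_force: 0.0
```

```bash
python3 - <<'E'
from h import *
togo((.545,-.109,.22),-53)
s=env.get_state(); im=env.grab_frame("wrist"); cv2.imwrite("pics/w3.png",im)
h=cv2.cvtColor(im,cv2.COLOR_BGR2HSV)
k=cv2.inRange(h,(0,150,60),(6,255,255))|cv2.inRange(h,(174,150,60),(180,255,255))
for c in cv2.findContours(k,0,1)[0]:
    if cv2.contourArea(c)>60:
        (u,v),r=cv2.minEnclosingCircle(c);print(u,v,r,onz("wrist",u,v,.067,s))
E
```

```text
t 7.33 pos [ 0.5371 -0.1112  0.224 ] yaw -52.5 | shift [0.0076 0.0031 0.004 ] turn 0.5 q6 0.58 F [ 0.3 -0.3 -0.4] tz [ 0.01 -0.07  0.01] w 0.992
320.0313720703125 178.83763122558594 18.82982635498047 [ 0.54165375 -0.11096616  0.067     ]
```

View pics/w3.png

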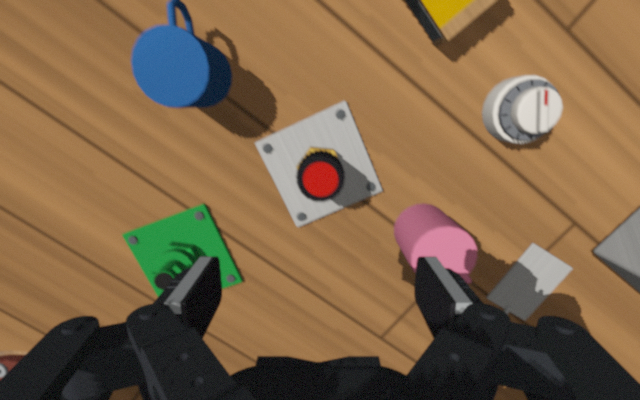

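The mug stands upright on the planks at (180,65). The red disc of the cap is at (320,179), which is world (0.5417,-0.111). I'll descend around the cap.

Request:
{"fn": "play_rows", "kwargs": {
  "plan": [0.085,0.004,0.003,0.05,0,0.085,0.004,0.003,0.1,0,0.085,0.004,0.003,0.13,0,0.085,0.004,0.003,0.15,0,0.085,0.004,0.003,0.15,0]
}}

```text
clock: 8.0
position: [0.5399, -0.1079, 0.0705]
ee_rot: [-2.971, -1.01, 0.007]
contact_force: [-0.3, -0.9, 0.1]
grip_width: 0.996
finger_force: 0.0
```

```bash
python3 - <<'E'
from h import *
togo((.5425,-.1105,.053),-52.5)
E
```

```text
t 8.00 pos [ 0.5399 -0.1079  0.0705] yaw -52.4 | shift [0.0005 0.0037 0.0175] turn 0.1 q6 0.59 F [-0.3 -0.9  0.1] tz [ 0.02 -0.03  0.  ] w 0.996
```

Request:
{"fn": "play_rows", "kwargs": {
  "plan": [0.085,0,0.004,0.01,0,0.085,0,0.004,0.016,0,0.06,0,0.004,0.016,0,0.052,0,0.004,0.016,0,0.052,0,0.004,0.016,0],
  "grip_force": 25
}}

```text
clock: 8.62
position: [0.5447, -0.112, 0.0573]
ee_rot: [2.974, 1.011, 0.001]
contact_force: [-0.1, -0.3, 0.0]
grip_width: 0.608
finger_force: 0.0
```

Request:
{"fn": "play_rows", "kwargs": {
  "plan": [0.03,0,0,0,0,0.03,0,0,0,0,0.03,0,0,0,0,0.03,0,0,0,0],
  "grip_force": 25
}}

```text
clock: 9.12
position: [0.5446, -0.1119, 0.057]
ee_rot: [2.974, 1.011, 0.0]
contact_force: [0.0, 0.5, 0.4]
grip_width: 0.352
finger_force: 0.5
```

```bash
python3 - <<'E'
from h import *
togo((.5425,-.1105,.053),-52.5)
print(env.get_state()["finger_force"])
E
```

```text
t 9.12 pos [ 0.5446 -0.1119  0.057 ] yaw -52.5 | shift [-0.0008 -0.0024  0.004 ] turn 0.0 q6 0.59 F [0.  0.5 0.4] tz [ 0.12  0.03 -0.03] w 0.352
0.49644661601632833
```

```bash
python3 - <<'E'
from h import *
im=env.grab_frame("wrist"); sc=env.grab_frame("scene")
cv2.imwrite("pics/g4.png",np.hstack([im[100:,140:520],cv2.resize(sc[110:230,250:390],(350,300),interpolation=2)]))
togo((.5425,-.1105,.053),-52.5)
E
```

```text
t 9.22 pos [ 0.5446 -0.1119  0.0569] yaw -52.5 | shift [-0.0008 -0.0024  0.0039] turn 0.0 q6 0.59 F [0.5 1.3 1.3] tz [ 0.03 -0.01  0.02] w 0.354
```

View pics/g4.png

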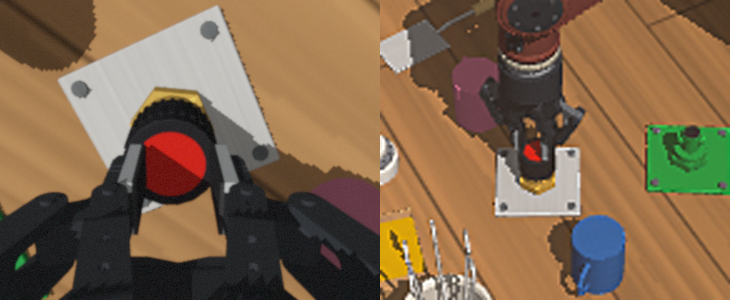

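The view shows the cap between the fingers, with its disc at about (175,165) in the crop. The opening, though, reads the commanded 30 mm with almost no force, so I'm zooming in before going on.

```bash
python3 - <<'E'
from h import *
im=env.grab_frame("wrist")
cv2.imwrite("pics/g5.png",cv2.convertScaleAbs(cv2.resize(im[200:340,240:430],None,fx=4,fy=4,interpolation=2),alpha=1.8,beta=20))
togo((.5425,-.1105,.053),-52.5)
for u,v in((312,172),): print(onz("scene",u,v,.067))
E
```

```text
t 9.28 pos [ 0.5446 -0.1119  0.0569] yaw -52.5 | shift [-0.0008 -0.0024  0.0039] turn 0.0 q6 0.59 F [0.9 0.8 1.1] tz [ 0.05 -0.04 -0.06] w 0.353
[ 0.54460788 -0.10064333  0.067     ]
```

View pics/g5.png

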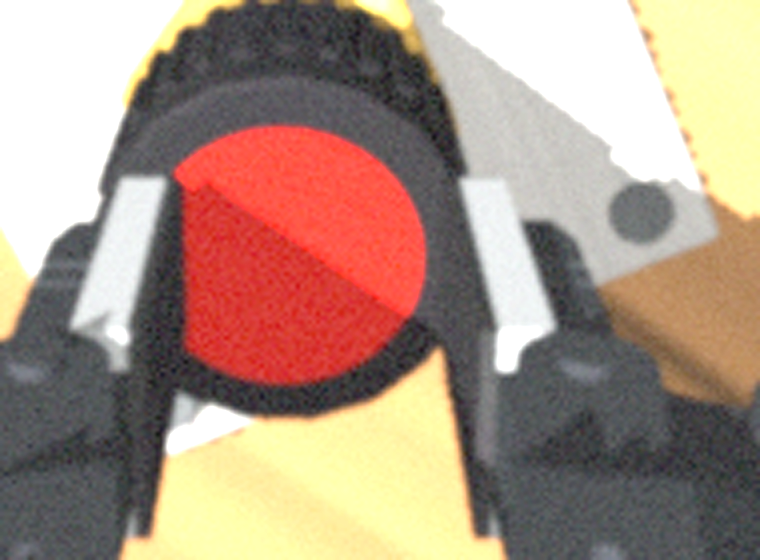

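```bash
python3 - <<'E'
from h import *
s=env.get_state(); print(s["qpos"],s["ee_rot"])
def L(h):
  q=[onz("wrist",*c,h,s)[:2] for c in((198,180),(355,105),(418,258))]
  return np.linalg.norm(q[0]-q[1]),np.linalg.norm(q[1]-q[2]),(q[0]+q[2])/2
for h in(.006,-.01,-.02):print(h,L(h))
im=cv2.imread("pics/w3.png")
for n,img in(("w3",im),("now",env.grab_frame("wrist"))):
  h=cv2.cvtColor(img,cv2.COLOR_BGR2HSV)
  k=cv2.inRange(h,(0,150,60),(6,255,255))|cv2.inRange(h,(174,150,60),(180,255,255))
  c=max(cv2.findContours(k,0,1)[0],key=cv2.contourArea);print(n,cv2.fitEllipse(c),cv2.boundingRect(c))
  u,v=cv2.fitEllipse(c)[0]
  if n=="now":
    for z in(.04,.067):print(onz("wrist",u,v,z,s))
E
```

```text
[-3.28924910e-01  2.72721633e-01  1.88872460e+00  9.30163219e-05
  9.79815804e-01  5.86455515e-01] [2.97429820e+00 1.01107404e+00 4.85388985e-04]
0.006 (np.float64(0.10635076242992626), np.float64(0.10816529354215708), array([ 0.54225219, -0.1091776 ]))
-0.01 (np.float64(0.11479679807805074), np.float64(0.11675543341773016), array([ 0.5375274 , -0.11243305]))
-0.02 (np.float64(0.12007557035812845), np.float64(0.12212427083996329), array([ 0.53457441, -0.1144677 ]))
w3 ((320.09210205078125, 178.80702209472656), (35.40150451660156, 36.8957633972168), 128.9375762939453) (302, 161, 37, 37)
now ((313.1930847167969, 263.2406311035156), (62.87041473388672, 66.03328704833984), 168.0459747314453) (283, 231, 64, 65)
[ 0.53253791 -0.11822622  0.04      ]
[ 0.54369589 -0.11015848  0.067     ]
```

Measured in this zoom, the 30 mm gap spans about 69 px and the left finger overlaps the red disc. So the fingertips are still above the cap's top, with their real height about 0.07. I'll reopen, shift 3 mm to −y, and go lower in steps, watching the force.

Request:
{"fn": "play_rows", "kwargs": {
  "plan": [0.075,0,-0.002,-0.002,0,0.075,0,-0.003,-0.002,0,0.075,0,-0.003,0.002,0,0.075,0,-0.003,0.006,0,0.075,0,-0.003,0.01,0]
}}

```text
clock: 9.95
position: [0.5423, -0.1094, 0.0463]
ee_rot: [-2.974, -1.011, 0.001]
contact_force: [0.3, 0.3, 0.0]
grip_width: 0.879
finger_force: 0.0
```

Request:
{"fn": "play_rows", "kwargs": {
  "plan": [0.075,0,0,0.003,0,0.075,0,0,0.006,0,0.075,0,0,0.009,0,0.075,0,0,0.012,0,0.075,0,0,0.013,0]
}}

```text
clock: 10.58
position: [0.5424, -0.1094, 0.0336]
ee_rot: [-2.974, -1.011, 0.0]
contact_force: [-0.2, 0.8, 0.4]
grip_width: 0.874
finger_force: 0.0
```

```bash
python3 - <<'E'
from h import *
togo((.5437,-.1102,.03),-52.5)
im=env.grab_frame("wrist")
cv2.imwrite("pics/g6.png",cv2.convertScaleAbs(cv2.resize(im[180:340,210:430],None,fx=3,fy=3,interpolation=2),alpha=1.6,beta=20))
E
```

```text
t 10.57 pos [ 0.5424 -0.1094  0.0336] yaw -52.5 | shift [0.0005 0.0014 0.0036] turn 0.0 q6 0.59 F [-0.2  0.8  0.4] tz [-0.    0.01  0.01] w 0.874
```

View pics/g6.png

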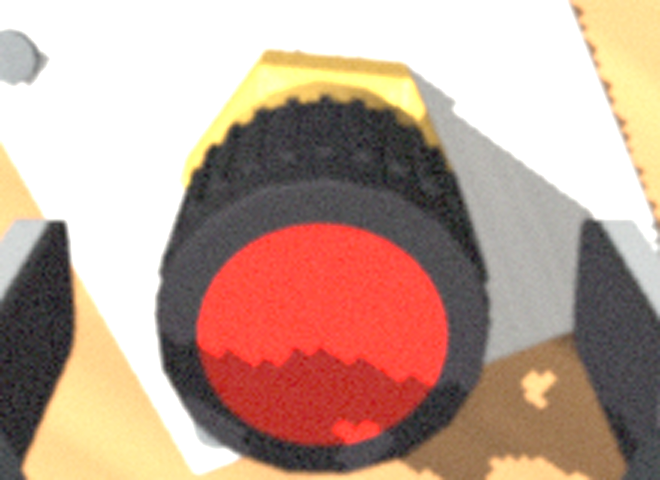

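The cap's disc is at (322,335) in the crop, centred between the open fingers with their inner edges at 72 and 580. The fingertips are now well below the cap's top, so I'll go about 9 mm lower and close.

Request:
{"fn": "play_rows", "kwargs": {
  "plan": [0.075,-0.002,0.0,0.004,0,0.075,-0.002,0.0,0.008,0,0.06,-0.002,0.0,0.009,0,0.055,-0.002,0,0.009,0,0.055,-0.002,0.0,0.009,0],
  "grip_force": 25
}}

```text
clock: 11.25
position: [0.5412, -0.1108, 0.025]
ee_rot: [2.974, 1.011, 0.0]
contact_force: [-0.0, 0.7, 0.1]
grip_width: 0.647
finger_force: 0.0
```

Request:
{"fn": "play_rows", "kwargs": {
  "plan": [0.03,0,0,0,0,0.03,0,0,0,0,0.03,0,0,0,0,0.03,0,0,0,0],
  "grip_force": 25
}}

```text
clock: 11.75
position: [0.5412, -0.1107, 0.025]
ee_rot: [2.974, 1.011, 0.001]
contact_force: [0.4, 0.2, 0.4]
grip_width: 0.536
finger_force: 25.8
```

```bash
python3 - <<'E'
from h import *
togo((.5425,-.110,.025),-52.5)
E
```

```text
t 11.75 pos [ 0.5412 -0.1107  0.025 ] yaw -52.5 | shift [ 0.0015  0.0002 -0.    ] turn 0.0 q6 0.59 F [0.4 0.2 0.4] tz [ 0.05 -0.04 -0.03] w 0.536
```

Gripped: 0.536 of full opening is 46 mm, with almost no side load. Now the feel test, turning gently counter-clockwise seen from above (−) and reading the moment.

Request:
{"fn": "play_rows", "kwargs": {
  "plan": [0.03,0,0,0,-2,0.03,0,0,0,-5,0.03,0,0,0,-8,0.03,0,0,0,-8]
}}

```text
clock: 12.25
position: [0.5413, -0.1105, 0.0249]
ee_rot: [-2.897, -1.216, -0.001]
contact_force: [0.5, 1.1, 0.7]
grip_width: 0.53
finger_force: 25.9
```

```bash
python3 - <<'E'
from h import *
togo((.5425,-.110,.025),-52.5)
E
```

```text
t 12.25 pos [ 0.5413 -0.1105  0.0249] yaw -44.5 | shift [ 0.0012  0.0005 -0.0001] turn 8.0 q6 0.45 F [0.5 1.1 0.7] tz [ 0.17 -0.08 -0.06] w 0.53
```

Request:
{"fn": "play_rows", "kwargs": {
  "plan": [0.03,0,0,0,-3,0.03,0,0,0,-6,0.03,0,0,0,-8,0.03,0,0,0,-8]
}}

```text
clock: 12.75
position: [0.5412, -0.1107, 0.0249]
ee_rot: [-2.806, -1.412, -0.001]
contact_force: [0.6, 0.7, 0.6]
grip_width: 0.536
finger_force: 28.6
```

```bash
python3 - <<'E'
from h import *
togo((.5425,-.110,.025),-52.5)
E
```

```text
t 12.75 pos [ 0.5412 -0.1107  0.0249] yaw -36.6 | shift [ 0.0013  0.0006 -0.0001] turn 15.9 q6 0.31 F [0.6 0.7 0.6] tz [ 0.16 -0.07 -0.93] w 0.536
```

The moment rose to 0.93 N m by 16°, which is the hard stop, so it loosens the other way (clockwise). Turning back and onwards while watching the drag.

Request:
{"fn": "play_rows", "kwargs": {
  "plan": [0.03,0,0,0,8,0.03,0,0,0,16,0.03,0,0,0,24,0.03,0,0,0,32,0.03,0,0,0,36]
}}

```text
clock: 13.38
position: [0.5402, -0.1109, 0.0245]
ee_rot: [3.104, 0.48, -0.003]
contact_force: [0.1, -0.2, 0.9]
grip_width: 0.531
finger_force: 27.2
```

```bash
python3 - <<'E'
from h import *
togo((.5425,-.110,.025),-130)
E
```

```text
t 13.38 pos [ 0.5402 -0.1109  0.0245] yaw -72.4 | shift [ 0.0025 -0.0002 -0.0005] turn 57.6 q6 0.94 F [ 0.1 -0.2  0.9] tz [ 0.01  0.09 -0.02] w 0.531
```

Request:
{"fn": "play_rows", "kwargs": {
  "plan": [0.03,0,0,0,9,0.03,0,0,0,18,0.03,0,0,0,27,0.03,0,0,0,36,0.03,0,0,0,42]
}}

```text
clock: 14.0
position: [0.5398, -0.1105, 0.0243]
ee_rot: [3.069, -0.666, -0.004]
contact_force: [-0.8, 1.1, 0.0]
grip_width: 0.536
finger_force: 27.2
```

Request:
{"fn": "play_rows", "kwargs": {
  "plan": [0.03,0,0,0,8,0.03,0,0,0,15,0.03,0,0,0,15]
}}

```text
clock: 14.38
position: [0.54, -0.1101, 0.0243]
ee_rot: [2.959, -1.055, -0.003]
contact_force: [-1.2, 2.7, 0.8]
grip_width: 0.535
finger_force: 27.2
```

```bash
python3 - <<'E'
from h import *
togo((.5425,-.110,.025),-130)
E
```

```text
t 14.38 pos [ 0.54   -0.1101  0.0243] yaw -129.2 | shift [ 0.0018 -0.0017 -0.0007] turn 0.8 q6 1.93 F [-1.2  2.7  0.8] tz [ 0.39  0.16 -0.01] w 0.535
```

Turned about 1.34 rad with light drag. I'll lift gently and watch the vertical pull.

Request:
{"fn": "play_rows", "kwargs": {
  "plan": [0.03,0,0,-0.002,0,0.03,0,0,-0.004,0,0.03,0,0,-0.006,0],
  "grip_force": 35
}}

```text
clock: 14.75
position: [0.5403, -0.1102, 0.0303]
ee_rot: [-2.957, 1.059, 0.003]
contact_force: [0.1, 3.7, -3.1]
grip_width: 0.529
finger_force: 36.2
```

Request:
{"fn": "play_rows", "kwargs": {
  "plan": [0.03,0,0,-0.006,0,0.03,0,0,-0.014,0,0.03,0,0,-0.025,0,0.03,0,0,-0.04,0,0.03,0,0,-0.055,0]
}}

```text
clock: 15.38
position: [0.5418, -0.1113, 0.0878]
ee_rot: [2.957, -1.06, 0.003]
contact_force: [0.8, 0.6, -0.9]
grip_width: 0.528
finger_force: 36.4
```

Request:
{"fn": "play_rows", "kwargs": {
  "plan": [0.03,0,0,-0.012,0,0.03,0,0,-0.02,0,0.03,0,0,-0.02,0,0.03,0,0,-0.02,0,0.03,0,0,-0.02,0]
}}

```text
clock: 16.0
position: [0.5404, -0.1105, 0.105]
ee_rot: [2.957, -1.06, -0.003]
contact_force: [0.0, 0.7, -0.8]
grip_width: 0.53
finger_force: 36.4
```

```bash
python3 - <<'E'
from h import *
togo((.5425,-.110,.1),-130)
im=env.grab_frame("wrist");sc=env.grab_frame("scene")
cv2.imwrite("pics/end.png",np.hstack([im[100:400,140:480],cv2.resize(sc[100:240,230:390],(400,350),interpolation=2)[:300]]))
E
```

```text
t 16.00 pos [ 0.5404 -0.1105  0.105 ] yaw -129.5 | shift [ 0.0013 -0.0017  0.005 ] turn 0.5 q6 1.93 F [ 0.   0.7 -0.8] tz [ 0.02  0.01 -0.03] w 0.53
```

View pics/end.png

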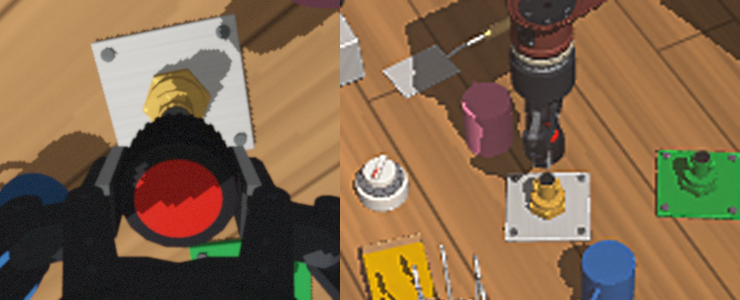

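The cap is held between the fingers about 80 mm up, the spout is bare at (547,190), and the mug stands on the planks at (608,270). Handing in.

```bash
python3 -c "
from station import env
print(env.close_job())"
```

```text
the job is handed in; nothing more can be done
None
```

The job is handed in; no verdict came back. The mug stands mouth-down on the planks off the plate, and the cap (a left-hand thread: loosened clockwise) is off and held in the gripper about 80 mm above where it sat.

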